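# Clamp the die in the handwheel press

## Task

Two small hand screw presses stand on the table, each with a press die on its bed. On the one with the round handwheel, wind the wheel down (clockwise from above) until the foot just touches the die, then give it a further quarter turn, and let go. Leave the other press, with the straight bar handle, as it is.

Things in the scene. Friction and masses are not known exactly. Their poses are not given: they have to be found in the camera images.
- wheel_press_wheel (a joint): Handwheel angle (rad) of the press with the round wheel. 0: handle over the press's open front (column is at the back); grows clockwise seen from above; starts at 0 to 1. Wheel, handle and foot sink 5.73 mm per rad (36 mm a turn). The foot touches the die at 2.4; beyond, it stays on the die and its spring (1.2 N/mm) yields. Friction holds it where left; turning takes 4 to 6 N at the handle.
- wheel_press_handle (a point): Centre (half-way up) of that wheel's upright black handle: round, 20 mm across, 50 mm long, on the rim 60 mm from the axis, about 0.22 m above the table; nothing of the press is higher. It revolves freely on its pin, so it can be held and carried round the circle with the gripper's yaw unchanged. 31 mm are free from this point down to the rim's top.
- wheel_press_hub (a point): Centre of that handwheel's hub, on the vertical wheel axis, level with the middle of the rim and 37 mm below the handle's centre; sinks with the wheel. Wheel: dark steel, 132 mm across, rim bar 12 mm thick, three spokes. Below hangs the foot, a steel plate 44 mm across whose face is 13.8 mm above the die at angle 0.
- die_center (a point): Centre of the slender steel die (18 mm across, 30 mm high, loose), standing on that press's bed under the wheel axis, its foot 22 mm above the table. It is not handled.
- bar_press_ball (a point): Centre of one black ball (26 mm across) of the other press's handle: a straight level bar 150 mm long with a ball at each end, about 0.19 m above the table. Leave it alone. The two presses are otherwise alike and swap places between runs; their axes are at least 200 mm apart.
There are look-alikes about, which are no part of the job. Leave any blue look-alike of the part that bears wheel_press_wheel alone.

How it is judged:
By the outcome, as a careful person would: the job done as asked, in the order asked, and still so for the second after the job is handed in, with the robot touching nothing.
It also fails if it takes over 42 s, if anything falls off the work surface, if the arm or the gripper's body presses on something with over 40 N, if the wrist force passes 120 N, or if a joint passes its speed limit or range.

## Robot

A 6-joint arm with a two-finger parallel gripper is mounted at the origin on a cart in front of the work surface, level with it; the furniture and walls round the work are solid. World frame = base frame: x ahead of the robot, y to its left, z up, the work surface at z = 0. Lengths are in m, angles in rad, forces in N, time in s.
With the tool pointing down it reaches from about 0.325 to 0.775 m from the base axis. Payload 5.5 kg.
Tool frame: the origin (TCP) lies between the finger pads; the fingertips stand 8 mm ahead of it and the grasp point (between the pads) lies 11 mm behind it (tcp_to_tips is the distance from the TCP to the fingertips, in m); z points along the fingers, y is the line along which they close (so a half turn about z gives the same grasp; the last joint's range is limited). The gripper opens to 88 mm and grips with 3 to 60 N. Pads are 20 mm wide; open, the fingers measure 115 mm over their backs; the gripper's body (75 mm by 178 mm) begins 61 mm behind the grasp point.
Start: joints at [1.136, 0.091, 1.231, -0, 1.82, -0.057], TCP at [0.221, 0.558, 0.231] pointing down, gripper open.
Joint ranges: [-2.87, 2.87], [-0.86, 2.18], [0.17, 2.46], [-1.51, 4.65], [0.06, 2.69], [-2.65, 2.65]. Speed limits (rad/s): [2.57, 2.57, 3.01, 3.14, 3.14, 3.14].

## Interface

Orientations are given as a unit quaternion [w, x, y, z].
In Python, from bench import * gives the robot as it stands. Calls block until the motion is done:
- move_to(position, orientation): joint-space move of the TCP to a pose.
- move_l(position, speed=0.15, orientation=None): straight line of the TCP; orientation=None keeps the orientation; speed is the mean speed in m/s.
- movej(angles): joint-space move.
- gripper_open() and close(): open the fingers fully, or close them until they stop; the grip force is fixed at half the most.
- hold(seconds).
- inverse_kinematics(position, orientation): joint angles nearest the present ones, or None.
- state(): the state.
- get_image(name): name is "scene" or "side" or "wrist"; returns a dict with "frame" (400x640x3 uint8, blue, green, red), "depth" (400x640 float32, m along the optical axis (not along the pixel's ray), 0 where there is no reading), "camera_matrix" (3x3 intrinsics, pixels), "k1" (the pictures are not rectified: a ray, as slopes to the right and down, at radius r is drawn at 1 + k1 r^2 times it, then the intrinsics apply), "view" (4x4, takes a point from world to camera coordinates). Camera axes: x right, y up, looking along -z (the intrinsics and any distortion apply to the point x, -y, -z); pixel columns grow to the right and rows downward; lengths in m; the calibration is good to about 2 mm. A picture is of the moment at which its call begins.
A pose or a line that the arm cannot do raises IKError and nothing moves.
- job_done(): hands the job in; it is judged then, once.
The state is a dict: "time": time; "joint_pos": joint angles; "dq": joint speeds; "joint_torque": joint torques, N m; "ee_pos": TCP position; "ee_rot": TCP orientation; "ft_force": force on the tool from outside, world axes, zero at the start; "moment": the same for the moment, N m; "finger_gap": finger opening in m; "finger_force": force on a finger pad.
Only numpy, scipy, OpenCV 4.12 (cv2) and the standard library are available. Lean on these libraries where they do the work, as an engineer would, in place of code of your own. Each camera call takes 0.05 s, during which the arm holds its last target. There are 200 camera calls.

## Working session

There is one attempt and no reset: what is moved stays moved. The work goes in short steps, each a Python script; the robot and the scene stay as the last script left them, time stands still between calls to the robot, and variables do not carry over. Pictures are saved under pics/ and viewed, at most 10 in all, crops included, and the job is handed in when it is done.

```bash
mkdir -p pics
cat > h.py <<'E'
from bench import *
import numpy as np, cv2, pickle
def cap(n,tag):
    d=get_image(n); pickle.dump(d,open(f'pics/{tag}.pkl','wb')); cv2.imwrite(f'pics/{tag}.png',d['frame']); return d
def ray(d,u,v):
    K=np.array(d['camera_matrix']); k=d['k1']
    p=np.array([(u-K[0,2])/K[0,0],(v-K[1,2])/K[1,1]]); q=p.copy()
    for _ in range(20): q=p/(1+k*(q@q))
    V=np.linalg.inv(np.array(d['view']))
    return V[:3,3], V[:3,:3]@np.array([q[0],-q[1],-1])
def at(d,u,v,z=None):
    o,r=ray(d,u,v)
    t=(z-o[2])/r[2] if z is not None else d['depth'][int(round(v)),int(round(u))]
    return o+t*r
def load(t): return pickle.load(open(f'pics/{t}.pkl','rb'))
def tri(pairs):
    A=np.zeros((3,3));b=np.zeros(3)
    for o,r in pairs:
        r=r/np.linalg.norm(r);P=np.eye(3)-np.outer(r,r);A+=P;b+=P@o
    return np.linalg.solve(A,b)
E
python3 - <<'E'
from h import *
a=cap('scene','s0');b=cap('side','d0');cap('wrist','w0')
cv2.imwrite('pics/all0.png',cv2.resize(np.vstack([a['frame'],b['frame']]),(480*1,600)))
s=state();print(s['time'],s['ee_rot'],s['ee_pos'])
E
```

```text
0.15 [-1.72166353e-04  1.87765531e-01  9.82213604e-01 -7.15587921e-04] [0.2212506  0.55750114 0.22977796]
```

View pics/s0.png

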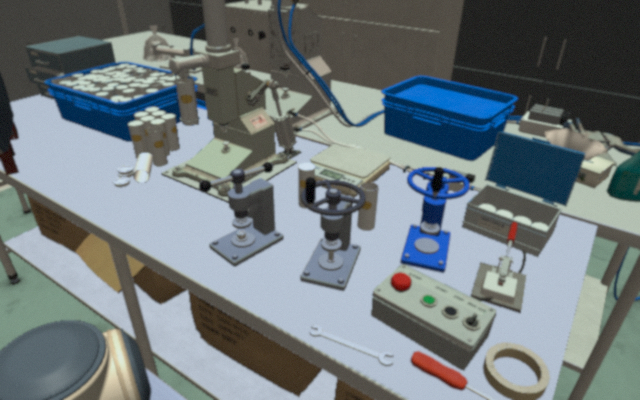

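View pics/d0.png

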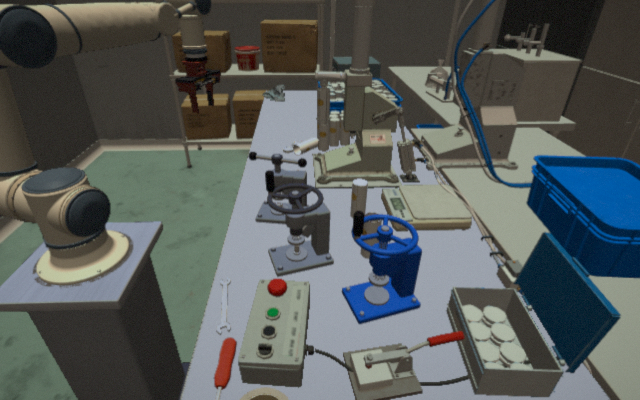

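Candidates are the grey wheel press (scene 333,197; handle 310,190), the blue look-alike (scene 437,183; handle 437,180) and the bar press (scene 238,185). I choose the grey round wheel and check it in a close crop.

Run:
```python
from h import *
a=load('s0')['frame'][165:295,285:385];b=load('d0')['frame'][160:280,250:340]
A=cv2.resize(a,None,fx=4,fy=4,interpolation=2);B=cv2.resize(b,None,fx=4,fy=4,interpolation=2)
C=np.zeros((520,760,3),np.uint8);C[:520,:400]=A;C[:480,400:760]=B
cv2.imwrite('pics/crop1.png',C)
```

```text
(no output)
```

View pics/crop1.png

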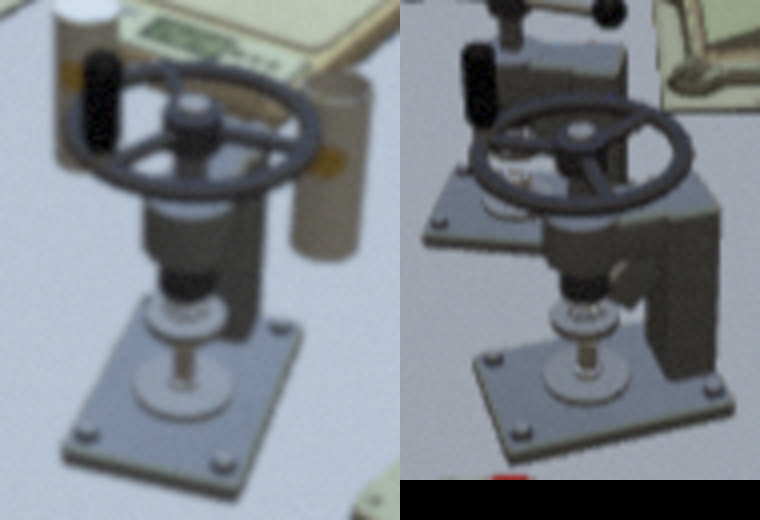

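The crop shows a dark steel round wheel, an upright black handle and an open front; this is the target press. Handle centre is at scene (310.5,190.7) and side (270.2,181.2), with the hub near scene (333,195) and side (295,196).

Run:
```python
from h import *
a=load('s0');b=load('d0')
S=lambda x,y:(285+x/4,165+y/4)
D=lambda x,y:(250+(x-400)/4,160+y/4)
def T(p,q):
    pr=[ray(a,*S(*p)),ray(b,*D(*q))];X=tri(pr)
    e=[np.linalg.norm(np.cross(r/np.linalg.norm(r),X-o)) for o,r in pr];return X.round(4),np.round(e,4)
print('handle',T((102,103),(481,85)))
print('handle top',T((104,57),(479,48)))
print('hubtop',T((194,103),(580,130)))
print('die foot',T((183,385),(587,372)))
print('foot',T((186,318),(585,318)))
for n,p,q in [('FL',(65,455),(475,360)),('FR',(238,497),(510,460)),('BR',(300,325),(733,405))]: print(n,T(p,q))
# rim circle fit from side + scene outer silhouette points
from scipy.optimize import least_squares
def proj(d,X):
    V=np.array(d['view']);K=np.array(d['camera_matrix']);c=X@V[:3,:3].T+V[:3,3]
    s=np.c_[c[:,0],-c[:,1]]/-c[:,2:];s=s*(1+d['k1']*(s**2).sum(1,keepdims=True));return s*[K[0,0],K[1,1]]+K[:2,2]
t=np.linspace(0,2*np.pi,720)
def ext(d,c):
    P=proj(d,c+.060*np.c_[np.cos(t),np.sin(t),0*t]);return np.array([P[:,0].min(),P[:,0].max(),P[:,1].min(),P[:,1].max()])
# bar-centre extents (outer silhouette inset by half bar)
ma=np.array([285+74/4,285+316/4,165+66/4,165+191/4]);mb=np.array([250+77/4,250+287/4,160+101/4,160+208/4])
f=lambda c:np.r_[ext(a,c)-ma,ext(b,c)-mb]
r=least_squares(f,[.4,.1,.18],x_scale=.01,diff_step=1e-3);print('rim',r.x,r.fun.round(1))
for m,d in((ma,a),(mb,b)):
    r=least_squares(lambda c:ext(d,c)-m,[.4,.1,.18],x_scale=.01,diff_step=1e-3);print('rim',r.x,r.fun.round(1))
```

```text
handle (array([ 0.5003, -0.0154,  0.2212]), array([0.0014, 0.0014]))
handle top (array([ 0.5007, -0.0162,  0.246 ]), array([0.001, 0.001]))
hubtop (array([ 0.5575, -0.0319,  0.1996]), array([0.0012, 0.0012]))
die foot (array([ 0.5579, -0.0311,  0.0181]), array([0.0018, 0.0018]))
foot (array([ 0.5578, -0.0319,  0.0637]), array([0.0007, 0.0007]))
FL (array([ 0.4833, -0.0041,  0.0076]), array([0.0025, 0.0025]))
FR (array([ 0.5106, -0.0967,  0.0051]), array([0.0014, 0.0014]))
BR (array([ 0.6514, -0.0537,  0.0094]), array([0.0002, 0.0002]))
rim [ 0.5583103  -0.03277093  0.18599302] [ 0.6 -0.6  0.  -0.7  0.3 -0.8  0.6  0.2]
rim [ 0.54384965 -0.04164229  0.19542785] [-0.  0.  0. -0.]
rim [ 0.55904868 -0.04748452  0.1958197 ] [ 0. -0. -0.  0.]
```

Run:
```python
from h import *
a=load('s0')
for p in [(167,172),(180,62),(230,110),(215,30),(206,186),(238,176),(267,160),(307,185),(437,178)]: print(p,at(a,*p).round(3))
R=[0,.187766,.982214,0]
for t in np.linspace(163.9,-40,9):
    c=np.radians(t); q=inverse_kinematics([.558+.06*np.cos(c),-.032+.06*np.sin(c),.2],R); print(None if q is None else np.round(q,2))
```

```text
(167, 172) [0.632 0.612 0.009]
(180, 62) [0.641 0.488 0.358]
(230, 110) [0.759 0.447 0.205]
(215, 30) [0.749 0.465 0.421]
(206, 186) [0.427 0.196 0.194]
(238, 176) [0.494 0.168 0.197]
(267, 160) [0.838 0.386 0.033]
(307, 185) [ 0.486 -0.018  0.24 ]
(437, 178) [ 0.666 -0.203  0.234]
[-0.1  -0.18  1.55 -0.    1.77 -1.29]
[-0.05 -0.15  1.52 -0.    1.77 -1.24]
[-0.02 -0.09  1.46 -0.    1.77 -1.21]
[-0.01 -0.02  1.4  -0.    1.76 -1.2 ]
[-0.02  0.05  1.33 -0.    1.76 -1.22]
[-0.05  0.1   1.27 -0.    1.77 -1.24]
[-0.09  0.13  1.24 -0.    1.77 -1.28]
[-0.13  0.14  1.24 -0.    1.77 -1.32]
[-0.17  0.11  1.27 -0.    1.77 -1.37]
```

Run:
```python
from h import *
R=[0,.187766,.982214,0]
move_l([.19,.46,.30],speed=.2)
move_to([.5003,-.0154,.285],R)
s=state();print(s['time'],s['ee_pos'],s['ft_force'])
w=cap('wrist','w1');b=cap('side','d1')
B=cv2.resize(b['frame'][130:270,230:350],None,fx=3.3,fy=3.3,interpolation=2)
C=np.zeros((600,800,3),np.uint8);C[:B.shape[0],:B.shape[1]]=B
W=w['frame'];C[:250,400:]=cv2.resize(W,(400,250));cv2.imwrite('pics/c2.png',C)
```

```text
2.9583 [ 0.50033684 -0.01460315  0.28502444] [-0.25421407 -0.05379361  0.28602382]
```

View pics/w1.png

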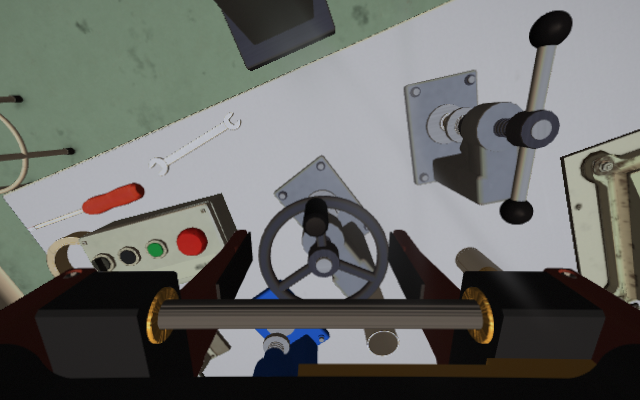

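View pics/c2.png

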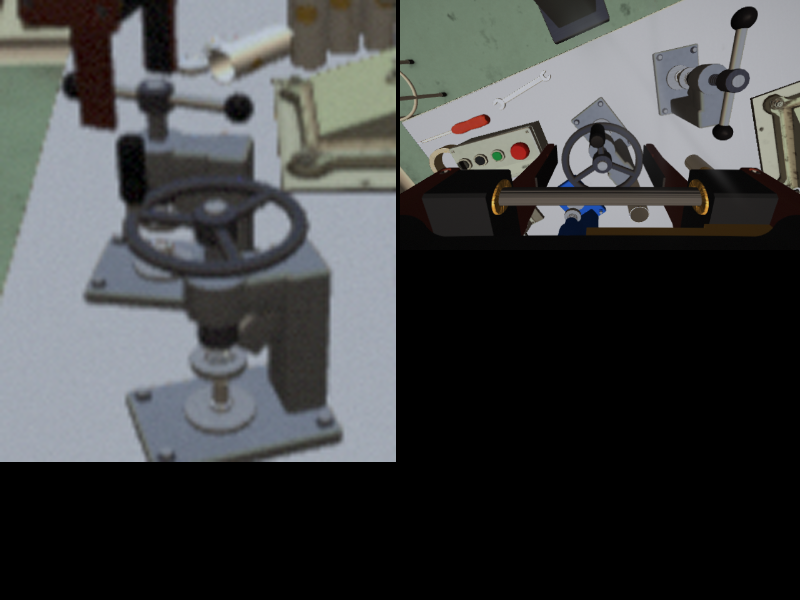

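Wrist view shows the handle between the open fingers (top ~316,210), hub at (324,263), rim x 260–388, and a bed front edge with corners (275,196) and (321,156). I refine the pose from it.

Run:
```python
from h import *
w=load('w1')
print('hub',at(w,324,263,.195).round(4),'depth',at(w,324,263).round(4))
print('rim L/R', at(w,260,248,.184).round(4),at(w,388,248,.184).round(4))
print('handle depth top',at(w,315,207).round(4))
P,Q=at(w,275,196,.012),at(w,321,156,.012)
print(P.round(4),Q.round(4),np.degrees(np.arctan2(*(Q-P)[1::-1])))
F=w['frame'];C=cv2.resize(F[140:315,240:410],None,fx=3.4,fy=3.4,interpolation=2);cv2.imwrite('pics/c3.png',C)
```

```text
hub [ 0.5559 -0.0321  0.195 ] depth [ 0.5516 -0.0305  0.2032]
rim L/R [ 0.5219 -0.0883  0.184 ] [0.5698 0.0325 0.184 ]
handle depth top [ 0.4875 -0.0135  0.2318]
[ 0.5126 -0.0964  0.012 ] [ 0.4803 -0.0043  0.012 ] 109.33279598452432
```

View pics/c3.png

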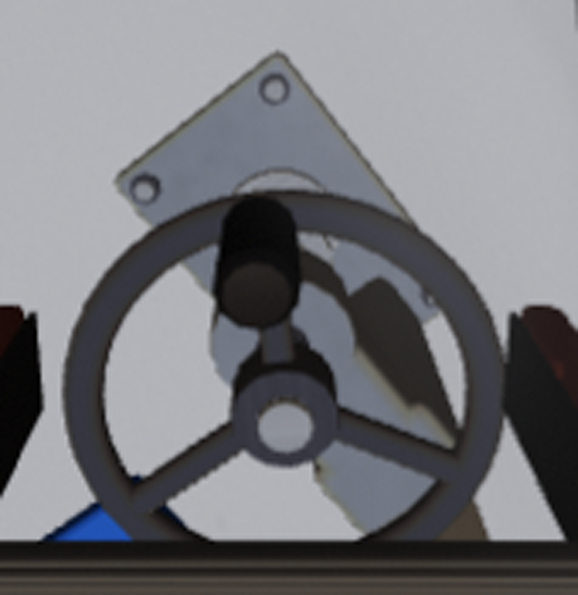

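Run:
```python
from h import *
w=load('w1')
for z in(.195,.2,.205):print('hub',at(w,324.4,265.6,z).round(4))
print('htop',at(w,315.6,226.8,.246).round(4))
for z in (.006,.012,.018):
    P,Q,R=at(w,274.7,193.5,z),at(w,322.4,155.3,z),at(w,363,214.5,z)
    print(z,P.round(4),Q.round(4),np.linalg.norm(P-Q),np.degrees(np.arctan2(*(Q-P)[1::-1])),np.degrees(np.arctan2(*(R-Q)[1::-1])))
    B1,B2=at(w,240+145/3.4,140+188/3.4,z),at(w,240+274/3.4,140+89/3.4,z);print('bolts',np.degrees(np.arctan2(*(B2-B1)[1::-1])), ((B1+B2)/2).round(4))
```

```text
hub [ 0.5588 -0.0327  0.195 ]
hub [ 0.556  -0.0318  0.2   ]
hub [ 0.5533 -0.0308  0.205 ]
htop [ 0.498 -0.017  0.246]
0.006 [ 0.5098 -0.0966  0.006 ] [ 0.4808 -0.0022  0.006 ] 0.09879031610450645 107.02299530361464 13.038681677780035
bolts 106.10982443170053 [ 0.5065 -0.0485  0.006 ]
0.012 [ 0.5086 -0.0951  0.012 ] [ 0.4801 -0.0019  0.012 ] 0.0974246272816688 107.02299530361464 13.03868167778003
bolts 106.10982443170049 [ 0.5053 -0.0476  0.012 ]
0.018 [ 0.5074 -0.0936  0.018 ] [ 0.4793 -0.0017  0.018 ] 0.09605893845883115 107.02299530361464 13.038681677780037
bolts 106.10982443170056 [ 0.5042 -0.0467  0.018 ]
```

```bash
cat >> h.py <<'E'
R=[0,.187766,.982214,0]; HUB=np.array([.5575,-.0322]); FRONT=196.4
def pose(th,z0=.213,a0=.561,rad=.06):
    w=np.radians(FRONT)-th
    return [HUB[0]+rad*np.cos(w),HUB[1]+rad*np.sin(w),z0-.00573*(th-a0)]
def turn(a,b,n,speed=.03):
    for th in np.linspace(a,b,n+1)[1:]:
        move_l(pose(th),speed=speed,orientation=R); s=state(); f=np.array(s['ft_force'])
        w=np.radians(FRONT)-th; er=np.array([np.cos(w),np.sin(w)]); et=np.array([np.sin(w),-np.cos(w)])
        print(round(th,3),'t',round(s['time'],2),'rad',round(f[:2]@er,1),'tan',round(f[:2]@et,1),'z',round(f[2],1),'gap',round(s['finger_gap'],4),'ff',np.round(s['finger_force'],1))
        if np.linalg.norm(f)>50: print('STOP');break
E
python3 - <<'E'
from h import *
p=pose(.561);print(p)
move_l(p,speed=.08,orientation=R);print(state()['ft_force'])
close();s=state();print(s['time'],s['finger_gap'],s['finger_force'],s['ft_force'],s['ee_pos'])
turn(.561,.9,2)
E
```

```text
[np.float64(0.4997506772478157), np.float64(-0.015920696523989433), 0.213]
[0.17976496 0.04007027 0.26524558]
5.1583 0.019779137894005108 29.999696016311646 [-1.06183321 -1.63586039 -0.7224037 ] [ 0.49955845 -0.01623851  0.21287734]
0.73 t 5.65 rad -1.4 tan 1.1 z -2.5 gap 0.0193 ff 30.0
0.9 t 6.14 rad -3.5 tan -1.4 z -2.8 gap 0.0193 ff 30.0
```

Run:
```python
from h import *
turn(.9,3.0,14)
cap('wrist','w2');cap('side','d2')
```

```text
1.05 t 6.59 rad -4.6 tan -1.0 z -4.6 gap 0.0196 ff 30.0
1.2 t 7.04 rad -4.5 tan -0.9 z -4.5 gap 0.0196 ff 30.0
1.35 t 7.49 rad -6.0 tan -1.5 z -4.2 gap 0.0196 ff 30.0
1.5 t 7.94 rad -6.3 tan -0.6 z -4.1 gap 0.0199 ff 30.0
1.65 t 8.39 rad -6.1 tan -1.0 z -3.6 gap 0.0197 ff 30.0
1.8 t 8.84 rad -5.8 tan -1.5 z -3.3 gap 0.0195 ff 30.0
1.95 t 9.29 rad -6.1 tan -1.6 z -2.2 gap 0.0196 ff 30.0
2.1 t 9.74 rad -5.8 tan -0.3 z -2.6 gap 0.0196 ff 30.0
2.25 t 10.19 rad -5.3 tan -0.6 z -0.7 gap 0.0198 ff 30.0
2.4 t 10.64 rad -5.6 tan 0.1 z -1.7 gap 0.0196 ff 30.0
2.55 t 11.09 rad -5.4 tan -1.4 z -2.5 gap 0.0196 ff 30.0
2.7 t 11.54 rad -5.7 tan -1.4 z -1.2 gap 0.0195 ff 30.0
2.85 t 11.99 rad -5.4 tan -1.6 z -1.0 gap 0.02 ff 30.0
3.0 t 12.44 rad -5.8 tan -3.4 z -1.2 gap 0.0196 ff 30.0
```

Run:
```python
from h import *
turn(3.0,3.97,6)
hold(.3);s=state();e=np.array(s['ee_pos'])[:2]-HUB
print(e,np.linalg.norm(e),np.radians(FRONT)-np.arctan2(e[1],e[0]),s['ft_force'])
gripper_open();p=state()['ee_pos']
move_l([p[0],p[1],.285],speed=.1,orientation=R)
move_l([.46,-.06,.32],speed=.2,orientation=R)
print(state()['time'])
w=cap('wrist','w3');cap('scene','s3');cap('side','d3')
a=load('s3')['frame'][165:295,285:385];b=load('d3')['frame'][160:280,250:340]
C=np.zeros((520,760,3),np.uint8);C[:,:400]=cv2.resize(a,None,fx=4,fy=4,interpolation=2);C[:480,400:]=cv2.resize(b,None,fx=4,fy=4,interpolation=2)
cv2.imwrite('pics/c4.png',C)
```

```text
3.162 t 13.02 rad -4.9 tan -1.9 z -1.0 gap 0.0194 ff 30.0
3.323 t 13.49 rad -5.1 tan -2.4 z -0.0 gap 0.0194 ff 30.0
3.485 t 13.97 rad -4.5 tan -3.1 z -0.3 gap 0.0194 ff 30.0
3.647 t 14.44 rad -3.5 tan -4.1 z -1.4 gap 0.0196 ff 30.0
3.808 t 14.92 rad -2.8 tan -2.1 z -0.8 gap 0.0197 ff 30.0
3.97 t 15.39 rad -2.2 tan -1.9 z -1.1 gap 0.0194 ff 30.0
[ 0.05142589 -0.03124634] 0.06017438082092963 3.973815163496259 [-0.52151157  0.46784643 -0.31655372]
18.8083
```

View pics/c4.png

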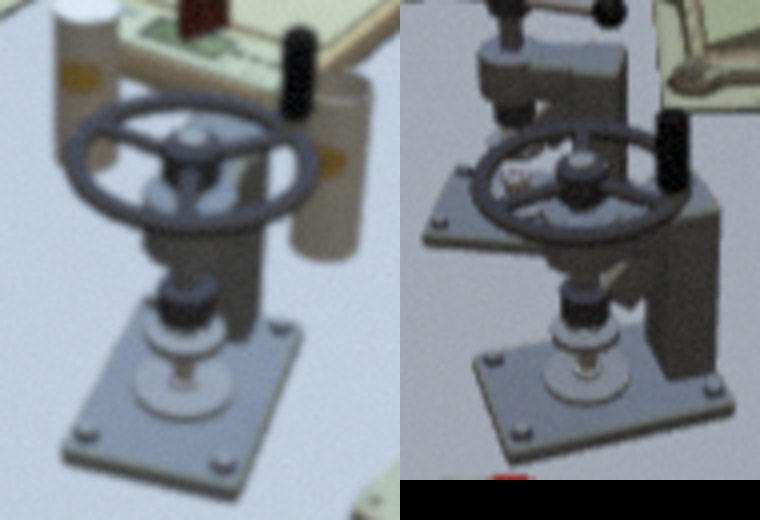

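View pics/w3.png

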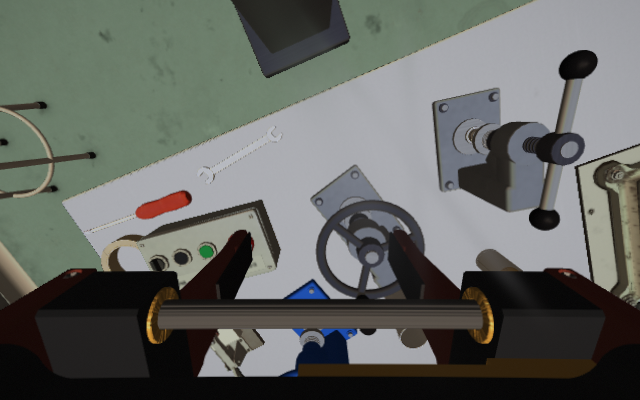

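The foot now sits on the die, the wheel has sunk, and the handle is at the back right (scene crop 298,75; side crop 674,152). I check the resulting angle by triangulation.

Run:
```python
from h import *
a=load('s3');b=load('d3')
S=lambda x,y:(285+x/4,165+y/4)
D=lambda x,y:(250+(x-400)/4,160+y/4)
X=tri([ray(a,*S(298,75)),ray(b,*D(674,152))]);T=tri([ray(a,*S(193,137)),ray(b,*D(583,158))])
e=X[:2]-HUB;print(X,T,np.linalg.norm(e),np.radians(FRONT)-np.arctan2(e[1],e[0]))
s=state();print(s['time'],s['ft_force'])
```

```text
[ 0.61060277 -0.06149644  0.20125812] [ 0.55864014 -0.03114794  0.1794104 ] 0.06064804643148981 3.931968976759054
18.9583 [ 0.28914591 -0.08288227  0.1397729 ]
```

```bash
python3 -c "
from h import *
print(job_done())"
```

```text
the job is handed in; nothing more can be done
None
```

I wound the round-wheel press down to about 3.95 rad (target 3.97: touch at 2.4 plus a quarter turn), let go and backed clear, leaving the bar press untouched; the job is handed in at about 19 s of 42 s.

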